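# Push the sample jars into the loading frame

## Task

Three squat sample jars stand loosely before the open side of the low steel loading frame. Take the long straightedge by its upright grip and, keeping the gripper itself off the jars, push the three jars with it together, as one group, into the frame until they all stand against its far wall. Leave the jars upright, and the straightedge standing on the bench.

Things in the scene. Friction and masses are not known exactly. Their poses are not given: they have to be found in the camera images.
- straightedge: Aluminium bar 190 mm long (its y), 30 deep (its x; both long faces alike, 15 mm from the origin), 18 high, with an upright grey grip plate at its middle, 14 thick (its x), 44 wide (its y), rising to 100 mm above the bench. 0.3 kg. Stands askew left or right of the jars; the short pusher (70 mm bar, same grip) on the other side is not it. Origin: centre of the underside; z up.
- frame: Low steel U-shaped frame fixed to the bench, no floor: walls 30 mm high, 6 thick, round a space 240 mm wide (its y, -120 to +120) and 80 deep (its x, -40 to +40). Open on its -x side, which faces the robot give or take 10 degrees of yaw; the far wall's inner face is at x = +40 mm. Origin: centre of this space at bench height; z up.
- jar_a: One of three identical squat glass jars with a black screw cap, 40 mm in diameter, 42 mm tall, about 70 g, standing on the bench in a loose, staggered row before the open side of the frame. Origin: centre of its underside; z up. The taller, slimmer vials and the big jar elsewhere are not part of the job.
- jar_b: One of three identical squat glass jars with a black screw cap, 40 mm in diameter, 42 mm tall, about 70 g, standing on the bench in a loose, staggered row before the open side of the frame. Origin: centre of its underside; z up. The taller, slimmer vials and the big jar elsewhere are not part of the job.
- jar_c: One of three identical squat glass jars with a black screw cap, 40 mm in diameter, 42 mm tall, about 70 g, standing on the bench in a loose, staggered row before the open side of the frame. Origin: centre of its underside; z up. The taller, slimmer vials and the big jar elsewhere are not part of the job.
There are look-alikes about, which are no part of the job. Leave any red look-alike of the jar_a alone.

How it is judged:
By the outcome, as a careful person would: the job done as asked, in the order asked, and still so for the second after the job is handed in, with the robot touching nothing.
It also fails if it takes over 45 s, if anything falls off the work surface, if the arm or the gripper's body presses on something with over 40 N, if the wrist force passes 120 N, or if a joint passes its speed limit or range.

## Robot

A 6-joint arm with a two-finger parallel gripper is mounted at the origin on the work surface. World frame = base frame: x ahead of the robot, y to its left, z up, the work surface at z = 0. Lengths are in m, angles in degrees, forces in N, time in s.
With the tool pointing down it reaches from about 0.325 to 0.75 m from the base axis. Payload 7.6 kg.
Tool frame: the origin (TCP) lies midway between the tips of the shut fingers; the grasp point (between the pads) lies 19 mm behind it; z points along the fingers, y is the line along which they close (so a half turn about z gives the same grasp; the last joint's range is limited). The gripper opens to 85 mm and grips with 20 to 120 N. Pads are 22 mm wide; open, the fingers measure 114 mm over their backs; the gripper's body (76 mm by 85 mm) begins 54 mm behind the grasp point. The pads swing forward as they close: fully open they stand 13 mm farther back than shut.
Start: joints at [67.248, 2.991, 80.254, -0, 96.75, -4.028], TCP at [0.169, 0.497, 0.231] pointing down, gripper open.
Joint ranges: [-166.34, 166.34], [-52.06, 124.39], [6.96, 135.62], [-60.46, 240.46], [14.63, 156.25], [-167.68, 167.68]. Speed limits (degrees/s): [147.25, 147.25, 172.46, 180, 180, 180].

## Interface

Orientations are given as a 3x3 rotation matrix whose columns are the frame's x, y, z axes.
In Python, from bench import telemetry, cams, order gives the robot as it stands. The module is installed in compiled form; this text tells all that it offers.
- The arm moves only by the tool drive_tool, never from a script. Its argument "commands" is a list of rows, each an object of numbers: "x", "y", "z": the shift along the tool's x, y, z each as a share of 0.025 m, from -1 to 1; "twist": the turn about the tool's z as a share of 0.1 rad, from -1 to 1. A call has 1 to 10 rows; each row shifts and turns the commanded pose from where the row before left it, along the tool's axes as they then stand; what a row does not reach is not made up. A row lasts 1/12 s, in which the tool goes at most 41.7 mm and 7.16 degrees, less where a joint would pass 70% of its speed; a pose out of reach is approached as far as the arm can. A call with a number of a shift or a turn outside -1 to 1 is refused whole. A call with a gripper value outside its range is refused whole. "fingers" is the opening, from 0 (shut) to 1 (fully open), set as the call begins (left out, the last holds). The fingers move at their own pace and stop on an object; "squeeze" is the grip in N (left out, the last holds). Time passes only in rows, so rows that do not move let the fingers close. It gives the time, the measured TCP pose, the force, the opening and the grip force at its end, in the units of the state.
- telemetry.sense(): the state, without advancing time (a new reading comes with each control period).
- cams.grab_frame(name): name is "scene" or "top"; returns a dict with "frame" (400x640x3 uint8, blue, green, red), "range_z" (400x640 float32, m along the optical axis (not along the pixel's ray), 0 where there is no reading), "camera_matrix" (3x3 intrinsics, pixels), "camera_from_world" (4x4, takes a point from world to camera coordinates). Camera axes: x right, y down, z forward; pixel columns grow to the right and rows downward; lengths in m; the calibration is good to about 2 mm. A picture is of the moment at which its call begins.
- order.sign_off(): hands the job in; it is judged then, once.
The state is a dict: "clock": time; "joint_pos": joint angles; "joint_vel": joint speeds; "tau": joint torques, N m; "tcp_pos": TCP position; "ee_rot": TCP orientation; "wrist_force": force on the tool from outside, world axes, zero at the start; "torque": the same for the moment, N m; "opening": finger opening in m; "finger_force": force on a finger pad.
Only numpy, scipy, OpenCV 4.12 (cv2) and the standard library are available. Lean on these libraries where they do the work, as an engineer would, in place of code of your own. Each camera call takes 0.05 s, during which the arm holds its last target. There are 200 camera calls.

## Working session

There is one attempt and no reset: what is moved stays moved. The work goes in short steps, Python scripts to look and compute and a tool call to move; the robot and the scene stay as the last step left them, time stands still between calls to the robot, and variables do not carry over. Pictures are saved under pics/ and viewed, at most 10 in all, crops included, and the job is handed in when it is done.

Besides the shell and the picture viewer there is one more tool, called after "Request:" in YAML: its name, and indented under it one key for each argument. drive_tool: Moves the arm, as the interface text tells. Its arguments: {"type":"object","properties":{"commands":{"type":"array","items":{"type":"object","properties":{"x":{"type":"number"},"y":{"type":"number"},"z":{"type":"number"},"twist":{"type":"number"}}}},"fingers":{"type":"number"},"squeeze":{"type":"number"}},"required":["commands"]}

```bash
mkdir -p pics
cat > h.py <<'E'
import numpy as np,cv2
from bench import telemetry,cams,order
def grab(n,p=None):
    d=cams.grab_frame(n)
    if p: cv2.imwrite(p,d["frame"])
    K=np.array(d["camera_matrix"]);T=np.array(d["camera_from_world"]);Z=d["range_z"]
    v,u=np.mgrid[:400,:640]
    c=np.stack([(u-K[0,2])/K[0,0]*Z,(v-K[1,2])/K[1,1]*Z,Z],-1)
    W=(c-T[:3,3])@T[:3,:3]
    W[Z==0]=np.nan
    return d["frame"],W
E
python3 - <<'E'
from h import *
for n in("top","scene"):
    f,W=grab(n,f"pics/{n}0.png"); np.savez(f"{n}0.npz",f=f,W=W)
s=telemetry.sense();print(s["clock"],s["ee_rot"],s["tcp_pos"])
E
```

```text
0.1 [[-9.47079042e-01  3.20999932e-01 -5.76549487e-04]
 [ 3.21000423e-01  9.47078166e-01 -1.29444466e-03]
 [ 1.30520782e-04 -1.41101404e-03 -9.99998996e-01]] [0.16838877 0.49696978 0.23055771]
```

View pics/top0.png

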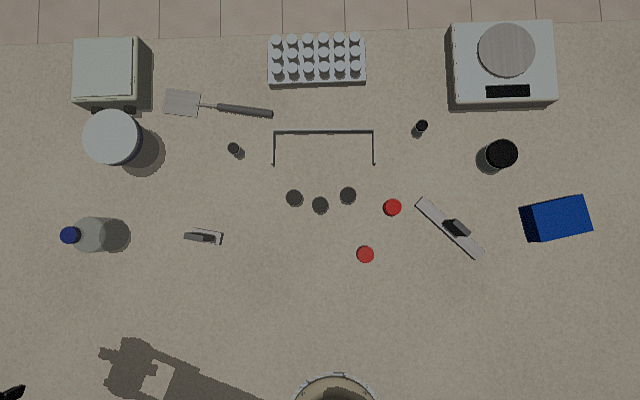

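View pics/scene0.png

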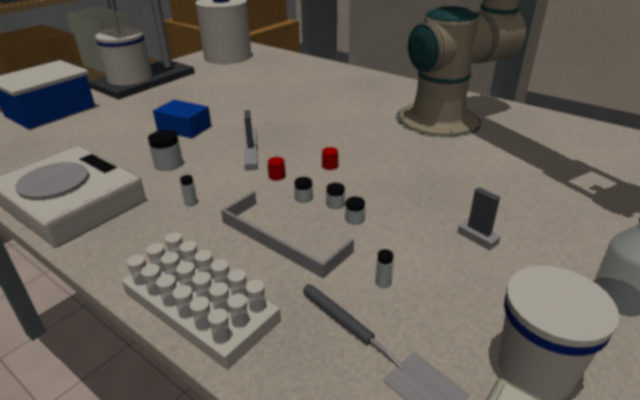

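The top view shows the frame at cols 273–375, rows 130–165. The grey/black-capped jars are at (294,198), (320,205) and (348,195), and red look-alikes are at (392,207) and (365,254). There are two candidate bars: the long one at (448,228) and the short one at (205,237). The long one, about 85 px, fits the 190 mm straightedge. I'll confirm it in a crop and measure.

```bash
cat > m.py <<'E'
from h import *
def obj(W,box,z0,z1):
    r0,r1,c0,c1=box; P=W[r0:r1,c0:c1].reshape(-1,3)
    return P[(P[:,2]>z0)&(P[:,2]<z1)]
def rect(P):
    (cx,cy),(w,h),a=cv2.minAreaRect((P[:,:2]*1000).astype(np.float32)); return np.round([cx,cy,w,h,a],1),len(P)
E
python3 - <<'E'
from m import *
d=np.load("top0.npz");f,W=d["f"],d["W"]
for n,b in dict(ja=(185,212,280,307),jb=(193,220,307,333),jc=(183,208,335,360),r1=(195,220,380,405),r2=(240,268,352,378)).items():
    P=obj(W,b,.03,.06);print(n,rect(P),P[:,2].max())
b=(190,265,408,490)
P=obj(W,b,.012,.025);print("bar",rect(P))
P=obj(W,b,.09,.11);print("grip",rect(P))
P=obj(W,(225,250,178,228),.012,.025);print("short",rect(P))
P=obj(W,(120,172,265,385),.02,.04);print("frame",rect(P),P.min(0),P.max(0))
for k in(0,1):
  print([W[r,c].round(3) for r,c in ((132,276),(131,372),(163,274),(163,374))])
  break
far=obj(W,(125,140,280,370),.02,.04);print("farwall",np.polyfit(far[:,1],far[:,0],1))
c=np.hstack([cv2.resize(f[185:275,270:490],None,fx=3.6,fy=3.6)]);cv2.imwrite("pics/crop.png",c)
E
```

```text
ja (array([525.2,  80.2,  37.3,  34.8,  44.2]), 210) 0.046179392855264435
jb (array([505.8,  19.4,  36. ,  36.6,  44.6]), 213) 0.04671340749534775
jc (array([527. , -46.6,  35.6,  35.4,  88.6]), 214) 0.046517784438925985
r1 (array([ 496.4, -149.8,   35.9,   36.6,   25. ]), 222) 0.04581923143742603
r2 (array([389.7, -82.3,  36.3,  38.2,  86.2]), 227) 0.04647754881022126
bar (array([ 444.7, -283.9,  190.2,   30.7,   45.2]), 889)
grip (array([ 444.7, -283.9,   43.7,   14.3,   45.4]), 158)
short (array([439.4, 293.4,  69.3,  30. ,  78.7]), 197)
frame (array([649.7,   8.1, 250.4,  86.9,  88.5]), 564) [ 0.60292205 -0.11813474  0.02006065] [0.69490934 0.13364954 0.03562352]
[array([0.688, 0.122, 0.015]), array([ 0.683, -0.112,  0.015]), array([0.613, 0.129, 0.008]), array([ 0.603, -0.113,  0.019])]
farwall [0.0211264 0.6880179]
```

View pics/crop.png

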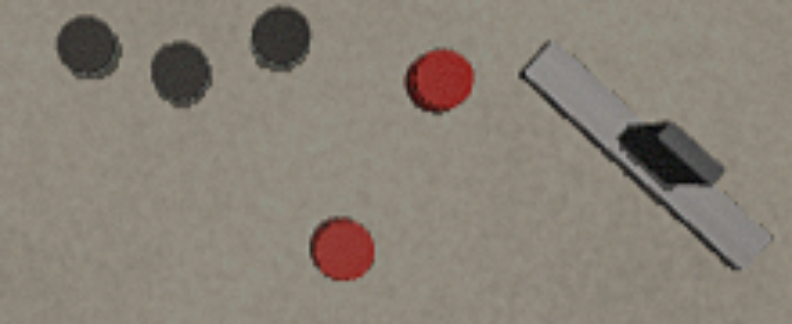

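The crop confirms it: the long pale bar with the dark grip is the straightedge, at about (0.445, −0.284), bar yaw −45°. The two red jars are no part of the job. I'll swing the arm round in an arc with the tool y kept radial.

Request:
drive_tool:
  commands:
    - {"x": -0.5, "twist": 0.24}
    - {"x": -1, "twist": 0.48}
    - {"x": -1, "twist": 0.48}
    - {"x": -1, "twist": 0.48}
    - {"x": -1, "twist": 0.48}
    - {"x": -1, "twist": 0.48}
    - {"x": -1, "twist": 0.48}
    - {"x": -1, "twist": 0.48}
    - {"x": -1, "twist": 0.48}
    - {"x": -1, "twist": 0.48}
  fingers: 1

```text
invalid input
```

Request:
drive_tool:
  commands:
    - {"x": -1, "twist": 0.48}
    - {"x": -1, "twist": 0.48}
    - {"x": -1, "twist": 0.48}
    - {"x": -1, "twist": 0.48}
    - {"x": -1, "twist": 0.48}
    - {"x": -1, "twist": 0.48}
    - {"x": -1, "twist": 0.48}
    - {"x": -1, "twist": 0.48}
    - {"x": -1, "twist": 0.48}
    - {"x": -1, "twist": 0.48}

```text
invalid input
```

Request:
drive_tool:
  commands:
    - {"x": -1, "twist": 0.48}
    - {"x": -1, "twist": 0.48}
    - {"x": -1, "twist": 0.48}
    - {"x": -1, "twist": 0.48}
    - {"x": -1, "twist": 0.48}
    - {"x": -1, "twist": 0.48}
    - {"x": -1, "twist": 0.48}
    - {"x": -1, "twist": 0.48}
    - {"x": -1, "twist": 0.48}
    - {"x": -1, "twist": 0.48}

```text
invalid input
```

Request:
drive_tool:
  commands:
    - {"x": -1, "twist": 0.78}
    - {"x": -1, "twist": 0.78}
    - {"x": -1, "twist": 0.78}
    - {"x": -1, "twist": 0.78}
    - {"x": -1, "twist": 0.78}
    - {"x": -0.6, "twist": 0.78}
    - {"twist": 0.6}
    - {}

```text
invalid input
```

```bash
cat >> m.py <<'E'
def to(x,y,psi,z=None):
    "tool shift units to target; psi = world angle of tool y, deg"
    s=telemetry.sense();R=np.array(s["ee_rot"]);p=np.array(s["tcp_pos"])
    t=np.array([x,y,p[2] if z is None else z])
    d=R.T@(t-p)/.025
    a=np.degrees(np.arctan2(R[1,1],R[0,1])); tw=-((psi-a+180)%360-180)
    print("clock",round(s["clock"],2),"tcp",p.round(4),"psi",a.round(2),"units",d.round(2),"twist",np.radians(tw).round(4)/.1,"F",np.round(s["wrist_force"],1),"open",s["opening"],s["finger_force"])
    print("z axis",R[:,2].round(4),"q",np.round(s["joint_pos"],1))
E
python3 -c "
from m import *
to(.4447,-.2839,-44.8,.064)"
```

```text
clock 0.1 tcp [0.1684 0.497  0.2306] psi 71.28 units [-20.49 -26.02   6.7 ] twist 20.259 F [-0.8  0.2  1. ] open 0.08530695598938844 0.0
z axis [-6.0e-04 -1.3e-03 -1.0e+00] q [67.2  3.  80.3  0.  96.8 -4. ]
```

Nothing moved. The rows may need all four keys, so I'll test one.

Request:
drive_tool:
  commands:
    - {"x": -0.5, "y": 0.0, "z": 0.0, "twist": 0.24}

```text
clock: 0.18
tcp_pos: [0.1793, 0.4934, 0.2308]
ee_rot: [[-0.94, 0.342, -0.001], [0.342, 0.94, -0.001], [0.001, -0.001, -1.0]]
wrist_force: [-1.1, 0.8, 1.1]
opening: 0.0855
finger_force: 0.0
```

Request:
drive_tool:
  commands:
    - {"x": -1, "y": 0, "z": 0, "twist": 0.48}
    - {"x": -1, "y": 0, "z": 0, "twist": 0.48}
    - {"x": -1, "y": 0, "z": 0, "twist": 0.48}
    - {"x": -1, "y": 0, "z": 0, "twist": 0.48}
    - {"x": -1, "y": 0, "z": 0, "twist": 0.48}
    - {"x": -1, "y": 0, "z": 0, "twist": 0.48}
    - {"x": -1, "y": 0, "z": 0, "twist": 0.48}
    - {"x": -1, "y": 0, "z": 0, "twist": 0.48}
    - {"x": -1, "y": 0, "z": 0, "twist": 0.48}
    - {"x": -1, "y": 0, "z": 0, "twist": 0.48}

```text
clock: 1.02
tcp_pos: [0.3907, 0.3587, 0.231]
ee_rot: [[-0.671, 0.741, -0.0], [0.741, 0.671, -0.0], [-0.0, -0.0, -1.0]]
wrist_force: [-0.2, 1.1, -0.3]
opening: 0.0852
finger_force: 0.0
```

Request:
drive_tool:
  commands:
    - {"x": -1, "y": 0, "z": 0, "twist": 0.48}
    - {"x": -1, "y": 0, "z": 0, "twist": 0.48}
    - {"x": -1, "y": 0, "z": 0, "twist": 0.48}
    - {"x": -1, "y": 0, "z": 0, "twist": 0.48}
    - {"x": -1, "y": 0, "z": 0, "twist": 0.48}
    - {"x": -1, "y": 0, "z": 0, "twist": 0.48}
    - {"x": -1, "y": 0, "z": 0, "twist": 0.48}
    - {"x": -1, "y": 0, "z": 0, "twist": 0.48}
    - {"x": -1, "y": 0, "z": 0, "twist": 0.48}
    - {"x": -1, "y": 0, "z": 0, "twist": 0.48}

```text
clock: 1.85
tcp_pos: [0.5137, 0.1438, 0.2309]
ee_rot: [[-0.253, 0.967, -0.001], [0.967, 0.253, -0.0], [-0.0, -0.001, -1.0]]
wrist_force: [0.1, 0.7, 0.2]
opening: 0.0854
finger_force: 0.0
```

Request:
drive_tool:
  commands:
    - {"x": -1, "y": 0, "z": 0, "twist": 0.48}
    - {"x": -1, "y": 0, "z": 0, "twist": 0.48}
    - {"x": -1, "y": 0, "z": 0, "twist": 0.48}
    - {"x": -1, "y": 0, "z": 0, "twist": 0.48}
    - {"x": -1, "y": 0, "z": 0, "twist": 0.48}
    - {"x": -1, "y": 0, "z": 0, "twist": 0.48}
    - {"x": -1, "y": 0, "z": 0, "twist": 0.48}
    - {"x": -1, "y": 0, "z": 0, "twist": 0.48}
    - {"x": -1, "y": 0, "z": 0, "twist": 0.48}
    - {"x": 0, "y": 0, "z": 0, "twist": 0}

```text
clock: 2.68
tcp_pos: [0.5276, -0.0813, 0.2309]
ee_rot: [[0.179, 0.984, -0.001], [0.984, -0.179, -0.001], [-0.001, -0.001, -1.0]]
wrist_force: [-0.5, 0.1, 0.3]
opening: 0.0854
finger_force: 0.0
```

```bash
python3 -c "
from m import *
to(.4447,-.2839,-44.8,.064)"
```

```text
clock 2.68 tcp [ 0.5276 -0.0813  0.2309] psi -10.3 units [-8.56 -1.81  6.69] twist 6.020999999999999 F [-0.5  0.1  0.3] open 0.08537222320786121 0.0
z axis [-0.001  -0.0013 -1.    ] q [-12.7   4.5  78.8  -0.1  96.8  -2.4]
```

Request:
drive_tool:
  commands:
    - {"x": -0.98, "y": 0.09, "z": 0, "twist": 0.67}
    - {"x": -0.98, "y": 0.09, "z": 0, "twist": 0.67}
    - {"x": -0.98, "y": 0.09, "z": 0, "twist": 0.67}
    - {"x": -0.98, "y": 0.09, "z": 0.2, "twist": 0.67}
    - {"x": -0.98, "y": 0.09, "z": 0.3, "twist": 0.67}
    - {"x": -0.98, "y": 0.09, "z": 0.4, "twist": 0.67}
    - {"x": -0.98, "y": 0.09, "z": 0.5, "twist": 0.67}
    - {"x": -0.98, "y": 0.09, "z": 0.6, "twist": 0.67}
    - {"x": -0.98, "y": 0.09, "z": 0.5, "twist": 0.67}
    - {"x": 0, "y": 0, "z": 0, "twist": 0}

```text
clock: 3.52
tcp_pos: [0.4506, -0.2842, 0.1654]
ee_rot: [[0.705, 0.709, -0.005], [0.709, -0.705, 0.002], [-0.002, -0.005, -1.0]]
wrist_force: [-0.4, 0.0, -0.4]
opening: 0.0854
finger_force: 0.0
```

```bash
python3 -c "
from m import *
to(.4447,-.2839,-44.8,.064)
f,W=grab('scene','pics/s1.png')"
```

```text
clock 3.52 tcp [ 0.4506 -0.2842  0.1654] psi -44.82 units [-0.15 -0.16  4.06] twist -0.004 F [-0.4  0.  -0.4] open 0.0854027047208878 0.0
z axis [-0.0052  0.0022 -1.    ] q [-36.2   6.2  84.4  -0.1  89.7   8.7]
```

View pics/s1.png

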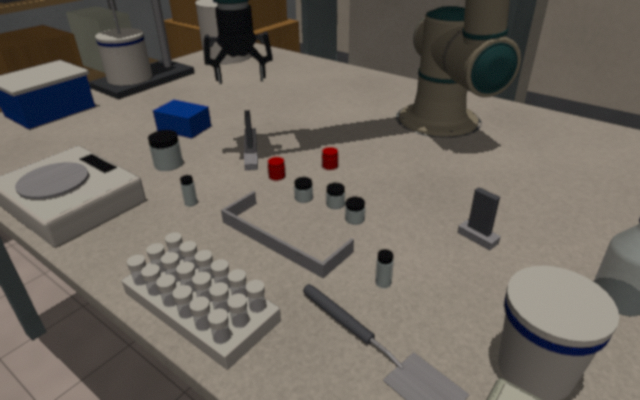

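The open gripper (248,60) hangs squarely above the grip (248,125). I'll go down and close.

Request:
drive_tool:
  commands:
    - {"x": -0.15, "y": -0.16, "z": 0, "twist": 0}
    - {"x": 0, "y": 0, "z": 0.5, "twist": 0}
    - {"x": 0, "y": 0, "z": 0.8, "twist": 0}
    - {"x": 0, "y": 0, "z": 0.8, "twist": 0}
    - {"x": 0, "y": 0, "z": 0.8, "twist": 0}
    - {"x": 0, "y": 0, "z": 0.8, "twist": 0}
    - {"x": 0, "y": 0, "z": 0.36, "twist": 0}
    - {"x": 0, "y": 0, "z": 0, "twist": 0}
    - {"x": 0, "y": 0, "z": 0, "twist": 0}

```text
clock: 4.32
tcp_pos: [0.4488, -0.2814, 0.0676]
ee_rot: [[0.699, 0.715, 0.0], [0.715, -0.699, 0.0], [0.0, 0.0, -1.0]]
wrist_force: [-0.3, 0.2, 0.6]
opening: 0.0855
finger_force: 0.0
```

Request:
drive_tool:
  commands:
    - {"x": 0, "y": 0, "z": 0, "twist": 0}
    - {"x": 0, "y": 0, "z": 0, "twist": 0}
    - {"x": 0, "y": 0, "z": 0, "twist": 0}
    - {"x": 0, "y": 0, "z": 0, "twist": 0}
    - {"x": 0, "y": 0, "z": 0, "twist": 0}
    - {"x": 0, "y": 0, "z": 0, "twist": 0}
    - {"x": 0, "y": 0, "z": 0, "twist": 0}
    - {"x": 0, "y": 0, "z": 0, "twist": 0}
    - {"x": 0, "y": 0, "z": 0, "twist": 0}
    - {"x": 0, "y": 0, "z": 0, "twist": 0}
  fingers: 0
  squeeze: 60

```text
clock: 5.15
tcp_pos: [0.4483, -0.2817, 0.0675]
ee_rot: [[0.7, 0.714, -0.0], [0.714, -0.7, 0.0], [0.0, -0.0, -1.0]]
wrist_force: [-3.1, 1.7, 5.0]
opening: 0.0131
finger_force: 59.6
```

```bash
python3 -c "
from m import *
to(.447,.012,-1.2)"
```

```text
clock 5.15 tcp [ 0.4483 -0.2817  0.0675] psi -44.4 units [ 8.36 -8.26  0.  ] twist -7.54 F [-3.1  1.7  5. ] open 0.013090579016989021 59.626373648643494
z axis [-2.e-04  3.e-04 -1.e+00] q [-36.1  10.5  91.3   0.   78.2   8.3]
```

Gripped: opening 13 mm, 60 N. Next I lift 80 mm and carry it over, turning it square.

Request:
drive_tool:
  commands:
    - {"x": 0, "y": 0, "z": -0.3, "twist": 0}
    - {"x": 0, "y": 0, "z": -0.6, "twist": 0}
    - {"x": 0, "y": 0, "z": -0.7, "twist": 0}
    - {"x": 0, "y": 0, "z": -0.7, "twist": 0}
    - {"x": 0, "y": 0, "z": -0.6, "twist": 0}
    - {"x": 0, "y": 0, "z": -0.3, "twist": 0}
    - {"x": 0, "y": 0, "z": 0, "twist": 0}

```text
clock: 5.73
tcp_pos: [0.4491, -0.2824, 0.149]
ee_rot: [[0.7, 0.714, 0.003], [0.714, -0.7, -0.002], [0.001, 0.003, -1.0]]
wrist_force: [-0.2, -0.0, -2.1]
opening: 0.0133
finger_force: 58.9
```

Request:
drive_tool:
  commands:
    - {"x": 0.4, "y": -0.17, "z": 0, "twist": -0.27}
    - {"x": 0.87, "y": -0.37, "z": 0, "twist": -0.58}
    - {"x": 0.87, "y": -0.37, "z": 0, "twist": -0.58}
    - {"x": 0.87, "y": -0.37, "z": 0, "twist": -0.58}
    - {"x": 0.87, "y": -0.37, "z": 0, "twist": -0.58}
    - {"x": 0.87, "y": -0.37, "z": 0, "twist": -0.58}
    - {"x": 0.87, "y": -0.37, "z": 0, "twist": -0.58}
    - {"x": 0.87, "y": -0.37, "z": 0, "twist": -0.58}
    - {"x": 0.87, "y": -0.37, "z": 0, "twist": -0.58}
    - {"x": 0.87, "y": -0.37, "z": 0, "twist": -0.58}

```text
clock: 6.57
tcp_pos: [0.4754, -0.0606, 0.1455]
ee_rot: [[0.22, 0.976, -0.003], [0.976, -0.22, 0.001], [0.0, -0.003, -1.0]]
wrist_force: [0.9, 0.2, -2.9]
opening: 0.0134
finger_force: 58.7
```

Request:
drive_tool:
  commands:
    - {"x": 0.87, "y": -0.37, "z": 0, "twist": -0.58}
    - {"x": 0.87, "y": -0.37, "z": 0, "twist": -0.58}
    - {"x": 0.87, "y": -0.37, "z": 0, "twist": -0.58}
    - {"x": 0.4, "y": -0.17, "z": 0, "twist": -0.3}
    - {"x": 0, "y": 0, "z": 0, "twist": 0}
    - {"x": 0, "y": 0, "z": 0, "twist": 0}

```text
clock: 7.07
tcp_pos: [0.4557, 0.0168, 0.1465]
ee_rot: [[0.021, 1.0, -0.001], [1.0, -0.021, -0.0], [-0.0, -0.001, -1.0]]
wrist_force: [0.1, 0.4, -3.0]
opening: 0.0131
finger_force: 58.7
```

```bash
python3 -c "
from m import *
to(.447,.018,-1.2,.068)
f,W=grab('top','pics/t2.png')
P=obj(W,(180,260,250,400),.09,.115);print('bar?',rect(P))
for n,b in dict(ja=(185,212,280,307),jb=(193,220,307,333),jc=(183,208,335,360)).items():
    P=obj(W,b,.03,.06);print(n,rect(P))
"
```

```text
clock 7.07 tcp [0.4557 0.0168 0.1465] psi -1.2 units [ 0.04 -0.35  3.14] twist -0.001 F [ 0.1  0.4 -3. ] open 0.013135805427284045 58.70712697505951
z axis [-1.1e-03 -2.0e-04 -1.0e+00] q [-2.5 -5.8 98.6 -0.  87.2 -1.3]
bar? (array([0., 0., 0., 0., 0.]), 0)
ja (array([0., 0., 0., 0., 0.]), 0)
jb (array([0., 0., 0., 0., 0.]), 0)
jc (array([542.1, -41.5,  13.6,   7.5,  75.8]), 19)
```

View pics/t2.png

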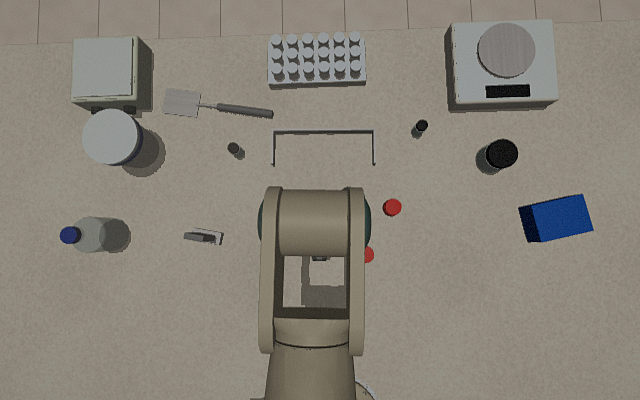

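In the top view the arm hides the jars and the bar; the frame and everything else are unmoved. I'll lower it behind the jars and check from the side.

Request:
drive_tool:
  commands:
    - {"x": 0, "y": -0.35, "z": 0, "twist": 0}
    - {"x": 0, "y": 0, "z": 0.3, "twist": 0}
    - {"x": 0, "y": 0, "z": 0.6, "twist": 0}
    - {"x": 0, "y": 0, "z": 0.7, "twist": 0}
    - {"x": 0, "y": 0, "z": 0.7, "twist": 0}
    - {"x": 0, "y": 0, "z": 0.5, "twist": 0}
    - {"x": 0, "y": 0, "z": 0.27, "twist": 0}
    - {"x": 0, "y": 0, "z": 0, "twist": 0}
    - {"x": 0, "y": 0, "z": 0, "twist": 0}

```text
clock: 7.87
tcp_pos: [0.4476, 0.0162, 0.0706]
ee_rot: [[0.023, 1.0, 0.0], [1.0, -0.023, 0.0], [0.0, 0.0, -1.0]]
wrist_force: [0.3, -0.9, -2.4]
opening: 0.0133
finger_force: 59.2
```

```bash
python3 -c "
from m import *
to(.632,.018,-1.2,.068)
f,W=grab('scene'); cv2.imwrite('pics/s2.png',cv2.resize(f[100:300,160:420],None,fx=3,fy=3))
"
```

```text
clock 7.87 tcp [0.4476 0.0162 0.0706] psi -1.31 units [0.24 7.37 0.11] twist -0.019 F [ 0.3 -0.9 -2.4] open 0.013281912555990495 59.15284037590027
z axis [ 1.e-04  0.e+00 -1.e+00] q [ -2.7  -2.7 104.8   0.   77.9  -1.3]
```

View pics/s2.png

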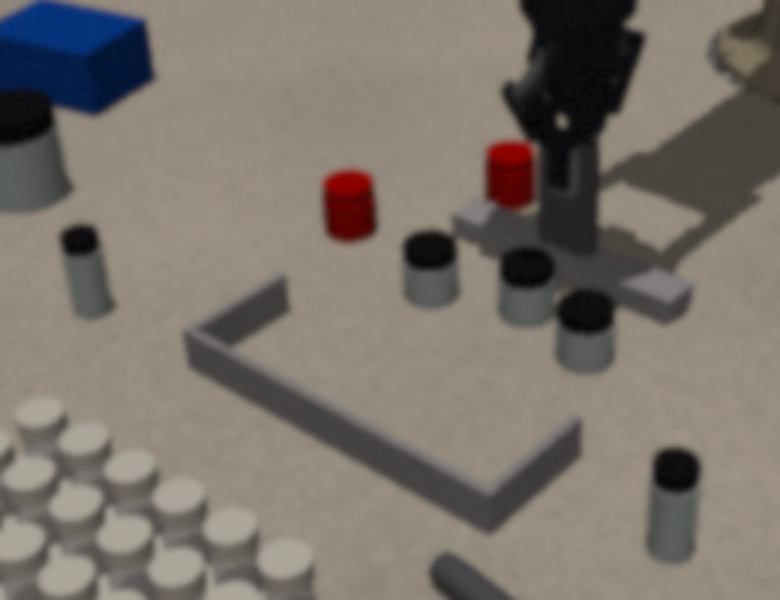

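The bar hangs level about 3 mm up, behind all three jars, with the jars at crop (430,270), (525,285) and (585,330). It is clear of both red jars. I'll set it down and start pushing slowly.

Request:
drive_tool:
  commands:
    - {"x": 0.1, "y": 0, "z": 0.06, "twist": 0}
    - {"x": 0.05, "y": 0, "z": 0.04, "twist": 0}
    - {"x": 0, "y": 0, "z": 0, "twist": 0}
    - {"x": 0, "y": 0, "z": 0, "twist": 0}

```text
clock: 8.25
tcp_pos: [0.4475, 0.0205, 0.0682]
ee_rot: [[0.022, 1.0, 0.0], [1.0, -0.022, 0.0], [0.0, 0.0, -1.0]]
wrist_force: [-0.8, -0.0, -2.9]
opening: 0.0134
finger_force: 59.2
```

Request:
drive_tool:
  commands:
    - {"x": 0, "y": 0.1, "z": 0, "twist": 0}
    - {"x": 0, "y": 0.2, "z": 0, "twist": 0}
    - {"x": 0, "y": 0.2, "z": 0, "twist": 0}
    - {"x": 0, "y": 0.2, "z": 0, "twist": 0}
    - {"x": 0, "y": 0.2, "z": 0, "twist": 0}
    - {"x": 0, "y": 0.2, "z": 0, "twist": 0}
    - {"x": 0, "y": 0.2, "z": 0, "twist": 0}
    - {"x": 0, "y": 0.2, "z": 0, "twist": 0}
    - {"x": 0, "y": 0.2, "z": 0, "twist": 0}
    - {"x": 0, "y": 0.2, "z": 0, "twist": 0}

```text
clock: 9.08
tcp_pos: [0.4952, 0.0193, 0.0679]
ee_rot: [[0.022, 1.0, -0.001], [1.0, -0.022, 0.0], [0.0, -0.001, -1.0]]
wrist_force: [-3.7, 0.0, -1.3]
opening: 0.0131
finger_force: 59.2
```

```bash
python3 -c "
from m import *
to(.632,.018,-1.2,.068)
"
```

```text
clock 9.08 tcp [0.4952 0.0193 0.0679] psi -1.26 units [ 0.07  5.47 -0.01] twist -0.01 F [-3.7  0.  -1.3] open 0.013119801074345908 59.175705313682556
z axis [-6.e-04  1.e-04 -1.e+00] q [-2.   5.3 97.1  0.  77.7 -0.8]
```

Request:
drive_tool:
  commands:
    - {"x": 0, "y": 0.2, "z": 0, "twist": 0}
    - {"x": 0, "y": 0.2, "z": 0, "twist": 0}
    - {"x": 0, "y": 0.2, "z": 0, "twist": 0}
    - {"x": 0, "y": 0.2, "z": 0, "twist": 0}
    - {"x": 0, "y": 0.2, "z": 0, "twist": 0}
    - {"x": 0, "y": 0.2, "z": 0, "twist": 0}
    - {"x": 0, "y": 0.2, "z": 0, "twist": 0}
    - {"x": 0, "y": 0.2, "z": 0, "twist": 0}
    - {"x": 0, "y": 0.2, "z": 0, "twist": 0}
    - {"x": 0, "y": 0.2, "z": 0, "twist": 0}

```text
clock: 9.92
tcp_pos: [0.5454, 0.0182, 0.0679]
ee_rot: [[0.022, 1.0, -0.0], [1.0, -0.022, 0.0], [0.0, -0.0, -1.0]]
wrist_force: [-0.2, 0.1, -3.8]
opening: 0.0133
finger_force: 59.0
```

```bash
python3 -c "
from m import *
to(.632,.018,-1.2,.068)
f,W=grab('scene'); cv2.imwrite('pics/s3.png',cv2.resize(f[100:300,160:420],None,fx=3,fy=3))
"
```

```text
clock 9.92 tcp [0.5454 0.0182 0.0679] psi -1.26 units [ 0.07  3.46 -0.  ] twist -0.01 F [-0.2  0.1 -3.8] open 0.013251192704101989 58.99061322212219
z axis [-1.e-04  1.e-04 -1.e+00] q [-2.  12.9 88.4  0.  78.6 -0.7]
```

View pics/s3.png

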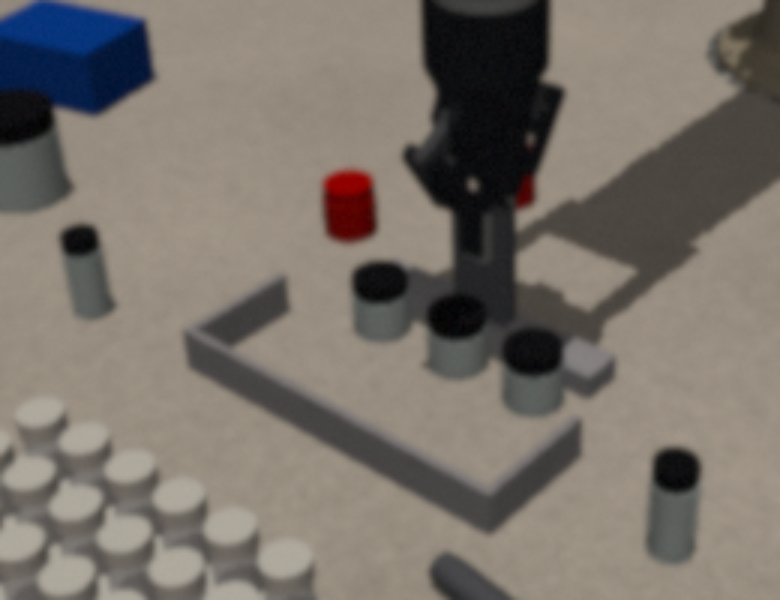

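All three jars are upright in a row against the bar, at (380,300), (457,335) and (533,370), and lined up to enter the frame. I'll continue.

Request:
drive_tool:
  commands:
    - {"x": 0, "y": 0.2, "z": 0, "twist": 0}
    - {"x": 0, "y": 0.2, "z": 0, "twist": 0}
    - {"x": 0, "y": 0.2, "z": 0, "twist": 0}
    - {"x": 0, "y": 0.2, "z": 0, "twist": 0}
    - {"x": 0, "y": 0.2, "z": 0, "twist": 0}
    - {"x": 0, "y": 0.2, "z": 0, "twist": 0}
    - {"x": 0, "y": 0.2, "z": 0, "twist": 0}
    - {"x": 0, "y": 0.2, "z": 0, "twist": 0}
    - {"x": 0, "y": 0.2, "z": 0, "twist": 0}
    - {"x": 0, "y": 0.2, "z": 0, "twist": 0}

```text
clock: 10.8
tcp_pos: [0.5954, 0.0171, 0.068]
ee_rot: [[0.022, 1.0, -0.0], [1.0, -0.022, 0.0], [0.0, -0.0, -1.0]]
wrist_force: [-2.4, 1.0, -1.8]
opening: 0.0132
finger_force: 59.2
```

Request:
drive_tool:
  commands:
    - {"x": 0, "y": 0.2, "z": 0, "twist": 0}
    - {"x": 0, "y": 0.2, "z": 0, "twist": 0}
    - {"x": 0, "y": 0.2, "z": 0, "twist": 0}
    - {"x": 0, "y": 0.15, "z": 0, "twist": 0}
    - {"x": 0, "y": 0.1, "z": 0, "twist": 0}
    - {"x": 0, "y": 0.08, "z": 0, "twist": 0}
    - {"x": 0, "y": 0.06, "z": 0, "twist": 0}
    - {"x": 0, "y": 0.06, "z": 0, "twist": 0}
    - {"x": 0, "y": 0, "z": 0, "twist": 0}

```text
clock: 11.55
tcp_pos: [0.6214, 0.0165, 0.068]
ee_rot: [[0.022, 1.0, 0.0], [1.0, -0.022, 0.0], [0.0, 0.0, -1.0]]
wrist_force: [-0.7, -0.7, -2.3]
opening: 0.0131
finger_force: 59.2
```

Request:
drive_tool:
  commands:
    - {"x": 0, "y": 0.06, "z": 0, "twist": 0}
    - {"x": 0, "y": 0.06, "z": 0, "twist": 0}
    - {"x": 0, "y": 0, "z": 0, "twist": 0}

```text
clock: 11.8
tcp_pos: [0.6244, 0.0165, 0.068]
ee_rot: [[0.022, 1.0, 0.001], [1.0, -0.022, 0.0], [0.0, 0.001, -1.0]]
wrist_force: [-0.8, -0.1, -2.2]
opening: 0.0132
finger_force: 59.1
```

Request:
drive_tool:
  commands:
    - {"x": 0, "y": 0.06, "z": 0, "twist": 0}
    - {"x": 0, "y": 0.06, "z": 0, "twist": 0}
    - {"x": 0, "y": 0.04, "z": 0, "twist": 0}
    - {"x": 0, "y": 0, "z": 0, "twist": 0}

```text
clock: 12.13
tcp_pos: [0.6284, 0.0164, 0.068]
ee_rot: [[0.022, 1.0, 0.0], [1.0, -0.022, 0.0], [0.0, 0.0, -1.0]]
wrist_force: [-0.6, 0.5, -2.8]
opening: 0.0133
finger_force: 59.1
```

Request:
drive_tool:
  commands:
    - {"x": 0, "y": 0.04, "z": 0, "twist": 0}
    - {"x": 0, "y": 0.04, "z": 0, "twist": 0}
    - {"x": 0, "y": 0, "z": 0, "twist": 0}

```text
clock: 12.38
tcp_pos: [0.6303, 0.0163, 0.068]
ee_rot: [[0.022, 1.0, 0.0], [1.0, -0.022, 0.0], [0.0, 0.0, -1.0]]
wrist_force: [-0.6, 0.5, -3.4]
opening: 0.0136
finger_force: 59.1
```

Request:
drive_tool:
  commands:
    - {"x": 0, "y": 0.04, "z": 0, "twist": 0}
    - {"x": 0, "y": 0, "z": 0, "twist": 0}

```text
clock: 12.55
tcp_pos: [0.6313, 0.0163, 0.068]
ee_rot: [[0.022, 1.0, 0.0], [1.0, -0.022, 0.0], [0.0, 0.0, -1.0]]
wrist_force: [-1.5, -0.3, -3.0]
opening: 0.0134
finger_force: 59.1
```

Request:
drive_tool:
  commands:
    - {"x": 0, "y": 0.04, "z": 0, "twist": 0}
    - {"x": 0, "y": 0, "z": 0, "twist": 0}

```text
clock: 12.72
tcp_pos: [0.6317, 0.0163, 0.068]
ee_rot: [[0.022, 1.0, -0.001], [1.0, -0.022, 0.0], [0.0, -0.001, -1.0]]
wrist_force: [-4.4, 0.7, -1.2]
opening: 0.0133
finger_force: 59.4
```

Request:
drive_tool:
  commands:
    - {"x": 0, "y": 0.04, "z": 0, "twist": 0}
    - {"x": 0, "y": 0, "z": 0, "twist": 0}

```text
clock: 12.88
tcp_pos: [0.6321, 0.0163, 0.068]
ee_rot: [[0.022, 1.0, -0.003], [1.0, -0.022, 0.0], [0.0, -0.003, -1.0]]
wrist_force: [-8.3, 0.3, 1.5]
opening: 0.013
finger_force: 59.9
```

Request:
drive_tool:
  commands:
    - {"x": 0, "y": 0.04, "z": 0, "twist": 0}
    - {"x": 0, "y": 0, "z": 0, "twist": 0}

```text
clock: 13.05
tcp_pos: [0.6324, 0.0163, 0.0681]
ee_rot: [[0.022, 1.0, -0.005], [1.0, -0.022, 0.0], [0.0, -0.005, -1.0]]
wrist_force: [-11.7, -0.7, 3.8]
opening: 0.0134
finger_force: 60.4
```

Contact with the wall. I'll check whether the load is even across the three jars.

```bash
python3 -c "
from m import *
print(telemetry.sense()['torque'])
to(.632,.016,-1.2,.068)
f,W=grab('scene'); cv2.imwrite('pics/s4.png',cv2.resize(f[150:290,200:380],None,fx=4.2,fy=4.2,interpolation=cv2.INTER_CUBIC))
"
```

```text
[ 0.01897534  2.6423596  -0.11957132]
clock 13.05 tcp [0.6324 0.0163 0.0681] psi -1.26 units [-0.01 -0.02  0.  ] twist -0.011 F [-11.7  -0.7   3.8] open 0.013412553766958083 60.39071202278137
z axis [-5.3e-03  2.0e-04 -1.0e+00] q [-1.9 26.3 71.7  0.  82.3 -0.6]
```

View pics/s4.png

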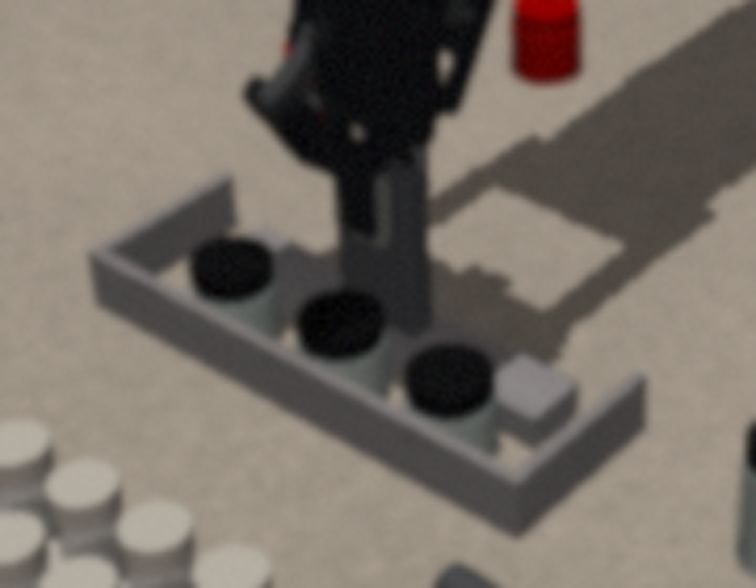

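All three jars are upright and close to the far wall, at (232,270), (342,325) and (450,380). A small yaw wiggle each way will seat the end jars too.

Request:
drive_tool:
  commands:
    - {"x": 0, "y": 0, "z": 0, "twist": 0.1}
    - {"x": 0, "y": 0, "z": 0, "twist": 0.1}
    - {"x": 0, "y": 0, "z": 0, "twist": 0}
    - {"x": 0, "y": 0, "z": 0, "twist": 0}

```text
clock: 13.43
tcp_pos: [0.6323, 0.0162, 0.0679]
ee_rot: [[0.041, 0.999, -0.005], [0.999, -0.041, -0.0], [-0.001, -0.005, -1.0]]
wrist_force: [-11.9, -0.9, 3.1]
opening: 0.0132
finger_force: 60.9
```

```bash
python3 -c "
from m import *
print(telemetry.sense()['torque'])
to(.632,.016,-1.2,.068)"
```

```text
[-0.01377887  2.43591546  0.69959017]
clock 13.43 tcp [0.6323 0.0162 0.0679] psi -2.32 units [-0.01 -0.01 -0.  ] twist -0.19599999999999998 F [-11.9  -0.9   3.1] open 0.013214626600201151 60.94954490661621
z axis [-5.3e-03 -4.0e-04 -1.0e+00] q [-1.9 26.3 71.7 -0.  82.3  0.5]
```

Request:
drive_tool:
  commands:
    - {"x": 0, "y": 0, "z": 0, "twist": -0.1}
    - {"x": 0, "y": 0, "z": 0, "twist": -0.1}
    - {"x": 0, "y": 0, "z": 0, "twist": -0.1}
    - {"x": 0, "y": 0, "z": 0, "twist": -0.1}
    - {"x": 0, "y": 0, "z": 0, "twist": 0}
    - {"x": 0, "y": 0, "z": 0, "twist": 0}

```text
clock: 13.93
tcp_pos: [0.6323, 0.0163, 0.0678]
ee_rot: [[0.004, 1.0, -0.005], [1.0, -0.004, 0.001], [0.001, -0.005, -1.0]]
wrist_force: [-11.6, 0.6, 3.5]
opening: 0.013
finger_force: 62.7
```

```bash
python3 -c "
from m import *
print(telemetry.sense()['torque'])
to(.632,.016,-1.2,.068)"
```

```text
[ 0.20235139  2.4445272  -0.84252795]
clock 13.93 tcp [0.6323 0.0163 0.0678] psi -0.2 units [-0.01 -0.01 -0.01] twist 0.174 F [-11.6   0.6   3.5] open 0.013049800545462523 62.69882619380951
z axis [-5.3e-03  7.0e-04 -1.0e+00] q [-1.9 26.3 71.7  0.  82.3 -1.7]
```

The whole load swung to jar a at one extreme and to jar c at the other, so both end jars bear on the wall. Now I square up, relax, release and lift.

Request:
drive_tool:
  commands:
    - {"x": 0, "y": 0, "z": 0, "twist": 0.1}
    - {"x": 0, "y": 0, "z": 0, "twist": 0.08}
    - {"x": 0, "y": 0, "z": 0, "twist": 0}
    - {"x": 0, "y": -0.06, "z": 0.0, "twist": 0}
    - {"x": 0, "y": -0.02, "z": 0, "twist": 0}
    - {"x": 0, "y": 0, "z": 0, "twist": 0}
    - {"x": 0, "y": 0, "z": 0, "twist": 0}

```text
clock: 14.52
tcp_pos: [0.6318, 0.0163, 0.0677]
ee_rot: [[0.02, 1.0, -0.001], [1.0, -0.02, 0.0], [0.0, -0.001, -1.0]]
wrist_force: [-4.9, -0.4, -2.9]
opening: 0.0132
finger_force: 59.1
```

Request:
drive_tool:
  commands:
    - {"x": 0, "y": 0, "z": 0, "twist": 0}
    - {"x": 0, "y": 0, "z": 0, "twist": 0}
    - {"x": 0, "y": 0, "z": 0, "twist": 0}
    - {"x": 0, "y": 0, "z": 0, "twist": 0}
    - {"x": 0, "y": 0, "z": 0, "twist": 0}
    - {"x": 0, "y": 0, "z": 0, "twist": 0}
  fingers: 0.5

```text
clock: 15.02
tcp_pos: [0.6325, 0.0162, 0.0684]
ee_rot: [[0.02, 1.0, 0.001], [1.0, -0.02, 0.0], [0.0, 0.001, -1.0]]
wrist_force: [-0.1, 0.0, -0.2]
opening: 0.043
finger_force: 0.0
```

Request:
drive_tool:
  commands:
    - {"x": 0, "y": 0, "z": -0.2, "twist": 0}
    - {"x": 0, "y": 0, "z": -0.5, "twist": 0}
    - {"x": 0, "y": 0, "z": -0.8, "twist": 0}
    - {"x": 0, "y": 0, "z": -1, "twist": 0}
    - {"x": 0, "y": 0, "z": -1, "twist": 0}
    - {"x": 0, "y": 0, "z": -1, "twist": 0}
    - {"x": 0, "y": -0.5, "z": 0, "twist": 0}
    - {"x": 0, "y": -1, "z": 0, "twist": 0}
    - {"x": 0, "y": -1, "z": 0, "twist": 0}
    - {"x": 0, "y": -1, "z": 0, "twist": 0}

```text
clock: 15.85
tcp_pos: [0.5438, 0.018, 0.1818]
ee_rot: [[0.02, 1.0, 0.002], [1.0, -0.02, 0.0], [0.0, 0.002, -1.0]]
wrist_force: [-0.1, -0.8, 1.1]
opening: 0.0429
finger_force: 0.0
```

Request:
drive_tool:
  commands:
    - {"x": -1, "y": -1, "z": 0, "twist": 0}
    - {"x": -1, "y": -1, "z": 0, "twist": 0}
    - {"x": -1, "y": -0.5, "z": 0, "twist": 0}
    - {"x": -1, "y": 0, "z": 0, "twist": 0}
    - {"x": -1, "y": 0, "z": 0, "twist": 0}
    - {"x": -1, "y": 0, "z": 0, "twist": 0}
    - {"x": -1, "y": 0, "z": 0, "twist": 0}
    - {"x": -1, "y": 0, "z": 0, "twist": 0}
    - {"x": -0.5, "y": 0, "z": 0, "twist": 0}
    - {"x": 0, "y": 0, "z": 0, "twist": 0}

```text
clock: 16.68
tcp_pos: [0.4778, -0.1952, 0.1815]
ee_rot: [[0.023, 1.0, 0.001], [1.0, -0.023, -0.001], [-0.001, 0.001, -1.0]]
wrist_force: [-0.1, 0.1, 0.6]
opening: 0.0424
finger_force: 0.0
```

```bash
python3 -c "
from m import *
f,W=grab('top'); cv2.imwrite('pics/t5.png',cv2.resize(f[110:260,240:420],None,fx=4,fy=4,interpolation=cv2.INTER_CUBIC))
P=obj(W,(120,200,265,385),.038,.055)
for c in ((80),(19),(-47)):
    Q=P[abs(P[:,1]*1000-c)<26];print(rect(Q))
far=obj(W,(125,140,280,370),.02,.037);print('farwall',np.polyfit(far[:,1],far[:,0],1))
P=obj(W,(120,200,265,385),.09,.11);print('grip',rect(P))
P=obj(W,(150,200,276,372),.012,.026);print('bar',rect(P[P[:,0]<.66]))
to(.632,.016,-1.2)
"
```

```text
(array([667.3,  77. ,  36.1,  34.7,  89.1]), 194)
(array([654.3,  13.6,  39.6,  61.5,  89.6]), 208)
(array([664.2, -50.6,  35.7,  36.5,  85.3]), 198)
farwall [0.02219523 0.68738461]
grip (array([630.6,  12.5,  42.1,  14.4,  89. ]), 138)
bar (array([627.8,  12.6, 187. ,  24.6,  88.3]), 689)
clock 16.73 tcp [ 0.4779 -0.1938  0.1812] psi -1.25 units [8.52 5.98 0.01] twist -0.009 F [0.2 0.6 1. ] open 0.042323558272329156 0.0
z axis [ 8.e-04  0.e+00 -1.e+00] q [-26.2   2.6  86.3   0.   91.  -24.9]
```

View pics/t5.png

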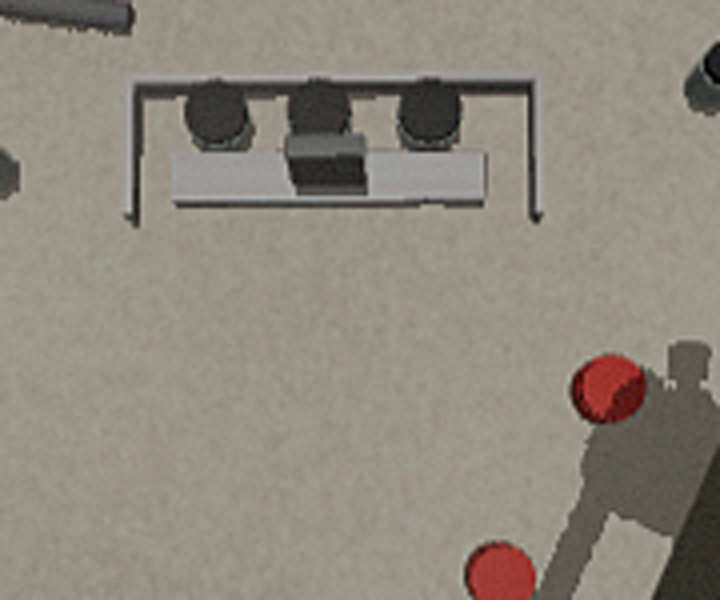

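The jars stand upright between the bar and the far wall, at crop (217,112), (320,110) and (430,110). The straightedge is upright inside the frame, the gripper is clear, and the red jars haven't moved. Handing in.

```bash
python3 -c "
from h import *
print(order.sign_off())"
```

```text
the job is handed in; nothing more can be done
None
```

I pushed the three jars together with the straightedge into the frame, and they now stand upright against its far wall. The straightedge is standing on the bench behind them, the gripper is clear and the job is handed in (about 17 s on the robot's clock).

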